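Weigh one crucible from the nested stack

TASK

Take only the top crucible off the nested stack of white crucibles and set it down gently, upright, in the middle of the balance's round pan. The other white crucibles must stay standing where they are, and the brown fireclay stack must be left alone.

Things in the scene. Friction and masses are not known exactly. Their poses are not given: they have to be found in the camera images.
- white_top: Top one of 3 nested white porcelain crucibles: open cup 66 mm tall, about 120 g. Tapered body 40 mm tall (30 to 45 mm across, 2 mm play, hidden in the one below), then a straight round collar 26 mm tall, 56 mm across, wall 3.5 mm. Origin: centre of its foot, z up; the collar spans z 40 to 66 mm and rests on the rim below. Fingers reaching lower than the collar would also grip the next one.
- white_next: The white crucible directly under white_top, same shape and size, so its collar shows just below a thin dark seam line. Origin: centre of its foot, 26 mm below that of white_top at the start; its rim, 66 mm above its origin, is the seam. A third one, below it, sits in a grey round base, 84 mm across, on the bench; the stack is 118 mm tall at the start; nothing locks it.
- fireclay_top: Top one of a like stack of only 2 crucibles (92 mm tall), same shape and size, in brown fireclay, on the other side of the balance (which stack is on which side varies). Origin: centre of its foot. Leave this stack alone.
- pan (a point): Centre of the top face of the round metal pan, 116 mm in diameter, of a beige laboratory balance fixed to the bench; flat, level and rigid, 64 mm above the bench. The balance's housing is 250 x 190 mm and 54 mm tall; the pan's centre lies 30 mm from the middle of the housing, away from the display.
There are look-alikes about, which are no part of the job. What is shaped like the white_top but pink or purple is not meant. What is shaped like the white_next but green or turquoise is not meant.

How it is judged:
On the way:
1. the top white crucible is lifted clear of the next one, which has stayed behind (z of white_top in the frame of white_next above 0.068 m and distance of white_next from where it was at the start of the episode below 0.02 m), for 0.1 s.
At the end, for the whole second after the job is handed in: The former top white crucible stands released, upright (within about 9 degrees) and still on the balance pan, its axis within 20 mm of the pan's centre; the next white crucible stands upright within 20 mm of where it was, and the top brown crucible is within 20 mm of where it was (horizontal distance between white_top and pan below 0.02 m and z of white_top in the frame of pan between -0.008 and 0.008 m and angle between each of white_top, white_next's own z axis and vertical below 0.15 rad and linear speed of white_top below 0.02 m/s and distance of each of white_next, fireclay_top from where it was at the start of the episode below 0.02 m); the robot touches nothing.
It fails at once if the next white crucible is dragged up, shifted by more than 20 mm or tipped (distance of white_next from where it was at the start of the episode above 0.02 m or angle between white_next's own z axis and vertical above 0.3 rad).
It fails at once if the brown fireclay stack is disturbed (its top moved more than 20 mm) (distance of fireclay_top from where it was at the start of the episode above 0.02 m).
It fails at once if the crucible is dropped or banged onto the pan (faster than 0.5 m/s just above it) (horizontal distance between white_top and pan below 0.06 m and z of white_top in the frame of pan below 0.03 m and linear speed of white_top above 0.5 m/s).
It also fails if it takes over 35 s, if anything falls off the work surface, if the arm or the gripper's body presses on something with over 40 N, if the wrist force passes 120 N, or if a joint passes its speed limit or range.

ROBOT

A 7-joint arm with a two-finger parallel gripper is mounted at the origin on the work surface. World frame = base frame: x ahead of the robot, y to its left, z up, the work surface at z = 0. Lengths are in m, angles in rad, forces in N, time in s.
With the tool pointing down it reaches from about 0.4 to 0.875 m from the base axis. Payload 4.4 kg.
Tool frame: the origin (TCP) lies midway between the tips of the shut fingers; the grasp point (between the pads) lies manip.hold_point_z behind it (manip.hold_point_z is the distance from the TCP to the grasp point, in m); z points along the fingers, y is the line along which they close (so a half turn about z gives the same grasp; the last joint's range is limited). The gripper opens to 85 mm and grips with 20 to 120 N. Pads are 22 mm wide; open, the fingers measure 114 mm over their backs; the gripper's body (76 mm by 85 mm) begins 54 mm behind the grasp point. The pads swing forward as they close: fully open they stand 13 mm farther back than shut.
Start: joints at [1.279, 0.628, 0.038, 1.517, -0.027, 0.996, -0.02], TCP at [0.146, -0.634, 0.231] pointing down, gripper open.
Joint ranges: [-3.06, 3.06], [-0.37, 2.12], [-1.25, 1.32], [0.18, 2.47], [-1.1, 4.24], [0.23, 1.98], [-2.94, 2.94]. Speed limits (rad/s): [2.57, 2.57, 3.14, 3.14, 3.14, 3.14, 3.14].

INTERFACE

Orientations are given as a rotation vector (axis times angle).
In Python, from plant import readout, eyes, ticket, manip gives the robot as it stands.
- The arm moves only by the tool arm_command, never from a script. Its argument "moves" is a list of rows, each a list of 6 numbers: the shift along the world's x, y, z in units of 30 mm (1.0 is 30 mm), then the turn, a rotation vector about the world's x, y, z in units of 6 degrees (1.0 is 6 degrees). A call has 1 to 8 rows; each row is the pose to reach, as a shift and turn from the pose commanded when the call began; what a row does not reach only later rows make up. A row lasts 1/10 s, in which the tool goes at most 50 mm and 8.59 degrees, less where a joint would pass 70% of its speed; a pose out of reach is approached as far as the arm can. A call with a gripper value outside its range is refused whole. "hand" is the opening in per cent of the stroke, from 0 (shut) to 100 (fully open), set as the call begins (left out, the last holds). The fingers move at their own pace and stop on an object; the grip force is fixed at half the most. Time passes only in rows, so rows that repeat a pose let the fingers close. It gives the time, the measured TCP pose, the force, the opening and the grip force at its end, in the units of the state.
- readout.observe(): the state, without advancing time (a new reading comes with each control period).
- eyes.grab_frame(name): name is "scene" or "top"; returns the picture (480x640x3 uint8, blue, green, red); there is no depth.
- eyes.camera_model(name): a dict with "fx", "fy", "cx", "cy" (pixels), "rvec" (rotation vector, rad) and "tvec" (3), from world to camera coordinates, as OpenCV has them. Camera axes: x right, y down, z forward; pixel columns grow to the right and rows downward; lengths in m; the calibration is good to about 2 mm. A picture is of the moment at which its call begins. camera_model takes no time and is no camera call.
- ticket.sign_off(): hands the job in; it is judged then, once.
The state is a dict: "time": time; "joint_positions": joint angles; "joint_vel": joint speeds; "effort": joint torques, N m; "eef_pos": TCP position; "orientation": TCP orientation; "ft_force": force on the tool from outside, world axes, zero at the start; "moment": the same for the moment, N m; "gripper_width": finger opening in m; "grip_force": force on a finger pad.
Only numpy, scipy, OpenCV 4.12 (cv2) and the standard library are available. Lean on these libraries where they do the work, as an engineer would, in place of code of your own. Each camera call takes 0.05 s, during which the arm holds its last target. There are 200 camera calls.

## Working session

There is one attempt and no reset: what is moved stays moved. The work goes in short steps, Python scripts to look and compute and a tool call to move; the robot and the scene stay as the last step left them, time stands still between calls to the robot, and variables do not carry over. Pictures are saved under pics/ and viewed, at most 10 in all, crops included, and the job is handed in when it is done.

Besides the shell and the picture viewer there is one more tool, called after "Call:" as name([rows], argument=value, ...), one row to a line, values as JSON. arm_command: Moves the arm, as the interface text tells. Its arguments: {"type":"object","properties":{"moves":{"type":"array","items":{"type":"array","items":{"type":"number"}}},"hand":{"type":"number"}},"required":["moves"]}

```bash
mkdir -p pics
python3 - <<'E'
from plant import readout, eyes, ticket, manip
import cv2
for n in("scene","top"):
    cv2.imwrite(f"pics/{n}0.png",eyes.grab_frame(n)); print(n,eyes.camera_model(n))
s=readout.observe();print(manip.hold_point_z,s)
E
```

```text
scene {'fx': 583.0085256869223, 'fy': 583.0085256869223, 'cx': 318.44957580018274, 'cy': 248.3057407156956, 'rvec': array([ 1.90099269,  1.14035668, -0.64876366]), 'tvec': array([-0.20779434, -0.13969941,  1.3123101 ])}
top {'fx': 571.2743366853449, 'fy': 571.2743366853449, 'cx': 320.0352191605952, 'cy': 246.92349874743476, 'rvec': array([ 2.18425332, -2.12936003,  0.13230204]), 'tvec': array([0.00245468, 0.45032041, 0.98921363])}
0.0187 {'time': 0.1, 'joint_positions': array([ 1.279188  ,  0.62921903,  0.03842885,  1.51825258, -0.02699468,
        0.99631713, -0.01999416]), 'joint_vel': array([ 0.00065325, -0.00273252,  0.00144795, -0.00130922, -0.00062768,
        0.00052528, -0.00078188]), 'effort': array([ 2.74883139e-03, -5.64536154e+01,  1.23108655e+00, -1.93974406e+01,
        1.15714862e-02,  5.38342923e-03, -6.47601269e-06]), 'eef_pos': array([ 0.14544502, -0.63294977,  0.23050812]), 'orientation': array([-3.11993023e+00, -3.53792233e-01,  3.12433684e-04]), 'ft_force': array([ 0.34924349, -0.48053026, -0.01330608]), 'moment': array([ 0.00738073,  0.04016296, -0.05362483]), 'grip_force': 0.0, 'gripper_width': 0.08511300717985756}
```

View pics/scene0.png

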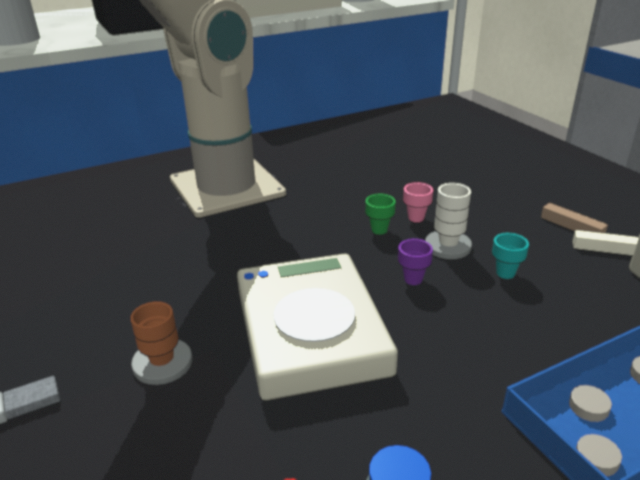

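View pics/top0.png

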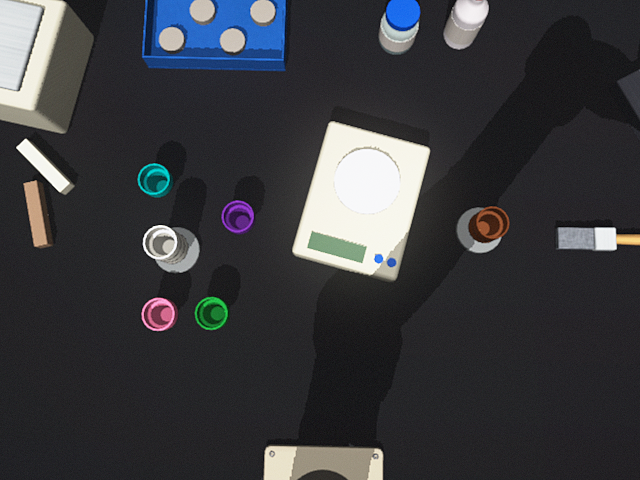

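The white stack's rim is at about (160,243) in the top view and (453,193) in the scene view. The pan is at (367,181) in the top view and (315,315) in the scene view. The brown stack is on the right, at (488,224) in the top view. I'll enlarge crops for exact readings.

Run:
```python
import cv2,numpy as np
t=cv2.imread("pics/top0.png");s=cv2.imread("pics/scene0.png")
f=lambda im,x,y,w,h,k:cv2.resize(im[y:y+h,x:x+w],None,fx=k,fy=k,interpolation=cv2.INTER_CUBIC)
a=f(t,120,205,100,75,4);b=f(t,320,135,100,90,4)[:300]
c=f(s,410,170,100,100,4)[:300];d=f(s,265,275,100,75,4)
cv2.imwrite("pics/crops.png",np.vstack([np.hstack([a,b]),np.hstack([c,d])]))
```

```text
(no output)
```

View pics/crops.png

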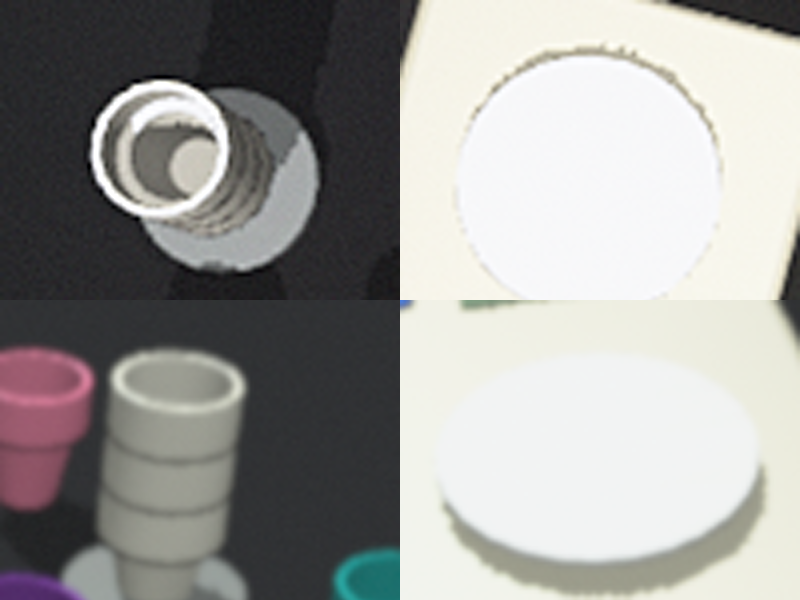

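The crops put the white rim centre at top (159.6,241.8) and scene (454.1,189.8). The pan centre is at top (366.8,181.0) and scene (314.5,313.3).

```bash
cat > h.py <<'E'
import cv2,numpy as np
from plant import readout,eyes,manip
def plane(cam,uv,z):
    m=eyes.camera_model(cam);R=cv2.Rodrigues(m["rvec"])[0];C=-R.T@m["tvec"]
    d=R.T@np.array([(uv[0]-m["cx"])/m["fx"],(uv[1]-m["cy"])/m["fy"],1])
    return C+d*(z-C[2])/d[2]
def tool():
    s=readout.observe();return s,cv2.Rodrigues(s["orientation"])[0]
E
python3 - <<'E'
from h import *
print("rim",plane("top",(159.6,241.8),.118),plane("scene",(454.1,189.8),.118))
print("pan",plane("top",(366.8,181.),.064),plane("scene",(314.5,313.3),.064))
for n,p in dict(pink=(159,312),green=(211,312),purple=(237.5,216),teal=(154,179)).items(): print(n,plane("top",p,.066))
print("brown",plane("top",(489,222),.092))
print(tool()[1])
E
```

```text
rim [0.4406544  0.27419369 0.118     ] [0.44346162 0.27406095 0.118     ]
pan [ 0.56336806 -0.06467247  0.064     ] [ 0.56799556 -0.06501122  0.064     ]
pink [0.32771596 0.28290463 0.066     ]
green [0.32994915 0.19510708 0.066     ]
purple [0.49547597 0.1574763  0.066     ]
teal [0.55699133 0.30542534 0.066     ]
brown [ 0.49145296 -0.26839134  0.092     ]
[[ 9.74608529e-01  2.23915312e-01 -3.85558688e-04]
 [ 2.23915644e-01 -9.74607159e-01  1.63386651e-03]
 [-9.92052862e-06 -1.67871285e-03 -9.99998591e-01]]
```

Call:
arm_command([
  [11.8,14.4,1.7,0,0,0],
  [11.8,14.4,1.7,0,0,0],
  [11.8,14.4,1.7,0,0,0],
  [11.8,14.4,1.7,0,0,0],
  [11.8,14.4,1.7,0,0,0],
  [11.8,14.4,1.7,0,0,0],
  [11.8,14.4,1.7,0,0,0],
  [11.8,14.4,1.7,0,0,0],
], hand=100)

```text
time: 0.9
eef_pos: [0.3988, -0.3236, 0.2677]
orientation: [-3.121, -0.354, 0.0]
ft_force: [0.8, 0.0, -0.3]
gripper_width: 0.0857
grip_force: 0.0
```

Call:
arm_command([
  [4.0,8.0,0,0,0,0],
  [4.0,8.0,0,0,0,0],
  [4.0,8.0,0,0,0,0],
  [4.0,8.0,0,0,0,0],
  [4.0,8.0,0,0,0,0],
  [4.0,8.0,0,0,0,0],
  [1.4,20,-1.5,0,0,0],
  [1.4,20,-1.5,0,0,0],
])

```text
time: 1.7
eef_pos: [0.4969, 0.0126, 0.2551]
orientation: [3.122, 0.351, 0.0]
ft_force: [1.0, 1.0, 0.2]
gripper_width: 0.0852
grip_force: 0.0
```

Call:
arm_command([
  [-1.8,8.0,-1.4,0,0,0],
  [-1.8,8.0,-1.4,0,0,0],
  [-1.8,8.0,-1.4,0,0,0],
  [-1.8,8.0,-1.4,0,0,0],
])

```text
time: 2.1
eef_pos: [0.4529, 0.2056, 0.2215]
orientation: [3.121, 0.354, -0.0]
ft_force: [0.7, 1.0, -0.0]
gripper_width: 0.0857
grip_force: 0.0
```

Call:
arm_command([
  [-0.3,1.7,-0.7,0,0,0],
  [-0.3,1.7,-0.7,0,0,0],
  [-0.3,1.7,-0.7,0,0,0],
  [-0.3,1.7,-0.7,0,0,0],
  [-0.3,1.7,-0.7,0,0,0],
])

```text
time: 2.6
eef_pos: [0.4456, 0.2529, 0.2013]
orientation: [3.121, 0.349, 0.001]
ft_force: [0.4, -0.0, 0.0]
gripper_width: 0.085
grip_force: 0.0
```

Run:
```python
from h import *
cv2.imwrite("pics/a.png",eyes.grab_frame("scene"))
s,R=tool();print(s["eef_pos"],((np.array([.442,.274,.170])-s["eef_pos"])/.03).round(2),R[:,1],s["joint_positions"].round(2))
```

```text
[0.44566388 0.2530798  0.20134876] [-0.12  0.7  -1.04] [ 2.20627768e-01 -9.75357850e-01  6.72716467e-04] [-0.5   0.47 -0.1   1.93  0.07  0.74 -1.99]
```

Call:
arm_command([
  [-0.12,0.7,-1.5,0,0,0],
  [-0.12,0.7,-1.5,0,0,0],
  [-0.12,0.7,-1.5,0,0,0],
  [-0.12,0.7,-1.5,0,0,0],
  [-0.12,0.7,-1.5,0,0,0],
])

```text
time: 3.15
eef_pos: [0.4423, 0.2754, 0.1575]
orientation: [-3.121, -0.351, -0.004]
ft_force: [0.8, 0.0, 0.3]
gripper_width: 0.0853
grip_force: 0.0
```

Run:
```python
from h import *
im=eyes.grab_frame("scene");jm=eyes.grab_frame("top")
f=lambda i,x,y:cv2.resize(i[y:y+130,x:x+100],None,fx=4,fy=4,interpolation=cv2.INTER_CUBIC)
cv2.imwrite("pics/b.png",np.hstack([f(im,405,120),f(jm,110,180)]))
s,R=tool();print(s["eef_pos"],((np.array([.442,.274,.0905])-s["eef_pos"])/.03).round(2))
```

```text
[0.44201712 0.27568351 0.15721224] [-0.   -0.06 -2.22]
```

View pics/b.png

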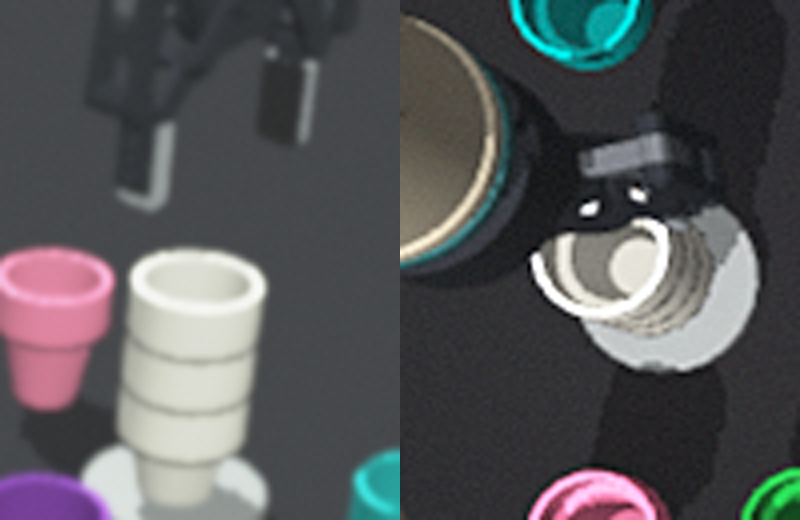

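The scene crop shows the open fingers straddling the white stack, with tips at crop (140,205) and (285,140) and the rim centre at (198,280). Descending.

Call:
arm_command([
  [0,-0.06,-0.5,0,0,0],
  [0,-0.06,-1.0,0,0,0],
  [0,-0.06,-1.4,0,0,0],
  [0,-0.06,-1.7,0,0,0],
  [0,-0.06,-1.8,0,0,0],
  [0,-0.06,-1.8,0,0,0],
  [0,-0.06,-1.8,0,0,0],
])

```text
time: 3.95
eef_pos: [0.4414, 0.2744, 0.1022]
orientation: [-3.121, -0.354, -0.001]
ft_force: [0.4, -0.1, 0.5]
gripper_width: 0.0858
grip_force: 0.0
```

Run:
```python
from h import *
im=eyes.grab_frame("scene")
cv2.imwrite("pics/c.png",cv2.resize(im[120:250,385:525],None,fx=4,fy=4,interpolation=cv2.INTER_CUBIC))
s,R=tool();print(s["eef_pos"],s["ft_force"],((np.array([.442,.274,.0905])-s["eef_pos"])/.03).round(2))
```

```text
[0.44148081 0.27441839 0.10235154] [ 1.319717    0.28750787 -0.24764825] [ 0.02 -0.01 -0.4 ]
```

View pics/c.png

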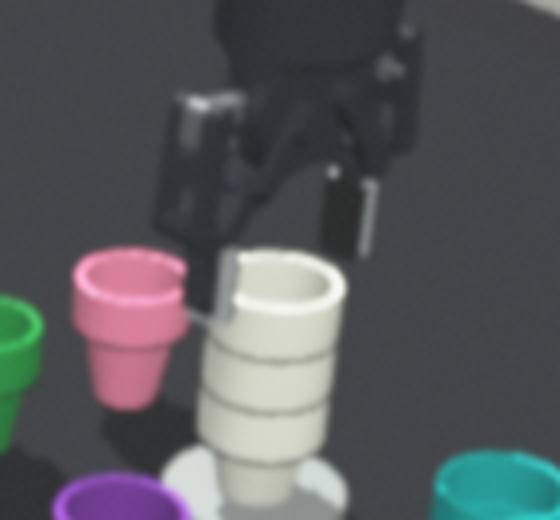

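The near fingertip (crop 225,320) is beside the rim and still well above the seam at y≈350. I'll go down the last 12 mm, then close.

Call:
arm_command([
  [0,0,-0.2,0,0,0],
  [0,0,-0.4,0,0,0],
  [0,0,-0.4,0,0,0],
  [0,0,-0.4,0,0,0],
  [0,0,-0.4,0,0,0],
])

```text
time: 4.5
eef_pos: [0.4412, 0.2742, 0.0899]
orientation: [-3.122, -0.354, -0.0]
ft_force: [0.6, -0.2, -0.5]
gripper_width: 0.0852
grip_force: 0.0
```

Call:
arm_command([
  [0,0,0,0,0,0],
  [0,0,0,0,0,0],
  [0,0,0,0,0,0],
  [0,0,0,0,0,0],
  [0,0,0,0,0,0],
  [0,0,0,0,0,0],
  [0,0,0,0,0,0],
  [0,0,0,0,0,0],
], hand=50)

```text
time: 5.3
eef_pos: [0.4413, 0.2744, 0.0907]
orientation: [-3.121, -0.354, -0.001]
ft_force: [-0.8, -0.8, 5.7]
gripper_width: 0.0549
grip_force: 62.1
```

Run:
```python
from h import *
im=eyes.grab_frame("scene")
cv2.imwrite("pics/d.png",cv2.resize(im[120:250,385:525],None,fx=4,fy=4,interpolation=cv2.INTER_CUBIC))
s,R=tool();print(s["eef_pos"],s["ft_force"],s["gripper_width"],s["grip_force"])
```

```text
[0.44126212 0.27435019 0.09066642] [-0.61274365 -0.42666042  6.72608603] 0.05528373386309575 62.07796264439821
```

View pics/d.png

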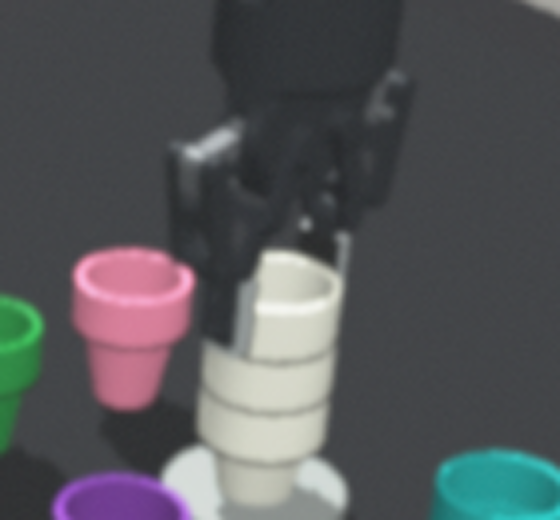

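Gripped at 55 mm. The fingertip's lower end (crop 242,355) sits right at the seam line, so I'll regrip 4 mm higher for margin.

Call:
arm_command([
  [0,0,0,0,0,0],
  [0,0,0,0,0,0],
  [0,0,0,0,0,0],
  [0,0,0,0,0,0],
  [0,0,0.13,0,0,0],
  [0,0,0.13,0,0,0],
  [0,0,0.13,0,0,0],
], hand=80)

```text
time: 6.05
eef_pos: [0.4413, 0.2742, 0.094]
orientation: [-3.121, -0.354, -0.001]
ft_force: [0.8, -0.6, 0.1]
gripper_width: 0.0684
grip_force: 0.0
```

Call:
arm_command([
  [0,0,0,0,0,0],
  [0,0,0,0,0,0],
  [0,0,0,0,0,0],
  [0,0,0,0,0,0],
  [0,0,0,0,0,0],
  [0,0,0,0,0,0],
  [0,0,0,0,0,0],
  [0,0,0,0,0,0],
], hand=50)

```text
time: 6.85
eef_pos: [0.4412, 0.2743, 0.0945]
orientation: [-3.121, -0.354, -0.001]
ft_force: [0.2, -0.6, 7.2]
gripper_width: 0.0547
grip_force: 61.8
```

Call:
arm_command([
  [0,0,0.1,0,0,0],
  [0,0,0.2,0,0,0],
  [0,0,0.3,0,0,0],
  [0,0,0.4,0,0,0],
  [0,0,0.4,0,0,0],
  [0,0,0.4,0,0,0],
])

```text
time: 7.45
eef_pos: [0.4412, 0.2741, 0.1058]
orientation: [-3.122, -0.354, -0.0]
ft_force: [-0.1, -0.8, -0.8]
gripper_width: 0.0549
grip_force: 63.3
```

Run:
```python
from h import *
im=eyes.grab_frame("scene")
cv2.imwrite("pics/e.png",cv2.resize(im[120:250,385:525],None,fx=4,fy=4,interpolation=cv2.INTER_CUBIC))
s,R=tool();print(s["eef_pos"],s["ft_force"],s["gripper_width"],s["grip_force"])
```

```text
[0.44108121 0.2740948  0.10575476] [-0.12921621 -0.41080261 -1.92993268] 0.05440842537231061 63.26284987851977
```

View pics/e.png

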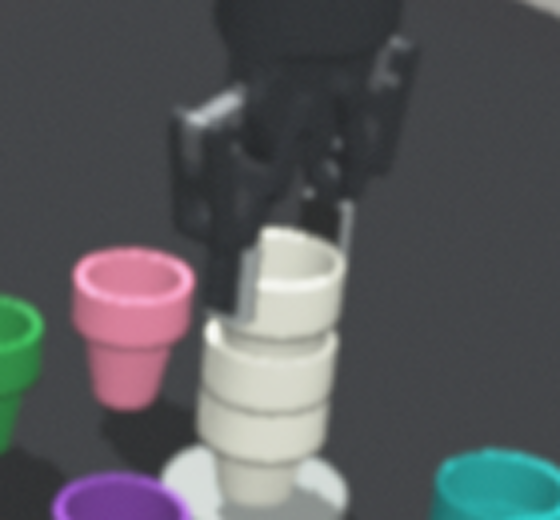

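The top crucible has come free (its collar bottom is at crop y≈340, above the next rim) and the next one stayed put. Lifting on.

Call:
arm_command([
  [0,0,0.4,0,0,0],
  [0,0,0.9,0,0,0],
  [0,0,1.5,0,0,0],
  [0,0,2.1,0,0,0],
  [0,0,2.7,0,0,0],
  [0,0,3.0,0,0,0],
  [0,0,3.0,0,0,0],
  [0,0,3.0,0,0,0],
])

```text
time: 8.3
eef_pos: [0.4408, 0.2739, 0.1956]
orientation: [3.121, 0.354, -0.001]
ft_force: [0.7, -0.9, -0.2]
gripper_width: 0.0546
grip_force: 63.5
```

Call:
arm_command([
  [0.2,-0.6,0,0,0,0],
  [0.6,-1.7,0,0,0,0],
  [1.1,-3.0,0,0,0,0],
  [1.6,-4.3,0,0,0,0],
  [2.0,-5.6,0,0,0,0],
  [2.5,-6.9,0,0,0,0],
  [3.0,-8.1,0,0,0,0],
  [3.4,-9.2,0,0,0,0],
])

```text
time: 9.1
eef_pos: [0.543, -0.0041, 0.1946]
orientation: [3.122, 0.352, -0.003]
ft_force: [0.2, 0.7, -0.9]
gripper_width: 0.0544
grip_force: 63.5
```

Call:
arm_command([
  [0.3,-0.9,0,0,0,0],
  [0.6,-1.6,0,0,0,0],
  [0.7,-2.0,0,0,0,0],
  [0.7,-2.1,0,0,0,0],
  [0.7,-2.1,0,0,0,0],
  [0.7,-2.1,0,0,0,0],
  [0.7,-2.1,0,0,0,0],
])

```text
time: 9.8
eef_pos: [0.5639, -0.0632, 0.1958]
orientation: [-3.12, -0.357, 0.0]
ft_force: [0.5, -0.7, -0.8]
gripper_width: 0.0545
grip_force: 63.5
```

Run:
```python
from h import *
s,R=tool();print(s["eef_pos"],s["ft_force"],s["gripper_width"],((np.array([.565,-.065,.1065])-s["eef_pos"])/.03).round(2),R[:,2])
a=eyes.grab_frame("scene");b=eyes.grab_frame("top")
f=lambda i,x,y:cv2.resize(i[y:y+200,x:x+130],None,fx=3,fy=3,interpolation=cv2.INTER_CUBIC)
cv2.imwrite("pics/f.png",np.hstack([f(a,250,200),f(b,300,100)]))
```

```text
[ 0.56386018 -0.06317034  0.1958266 ] [ 0.52202036 -0.68751936 -0.76581057] 0.05453460814114623 [ 0.04 -0.06 -2.98] [-2.54830913e-04  7.38916977e-04 -9.99999695e-01]
```

View pics/f.png

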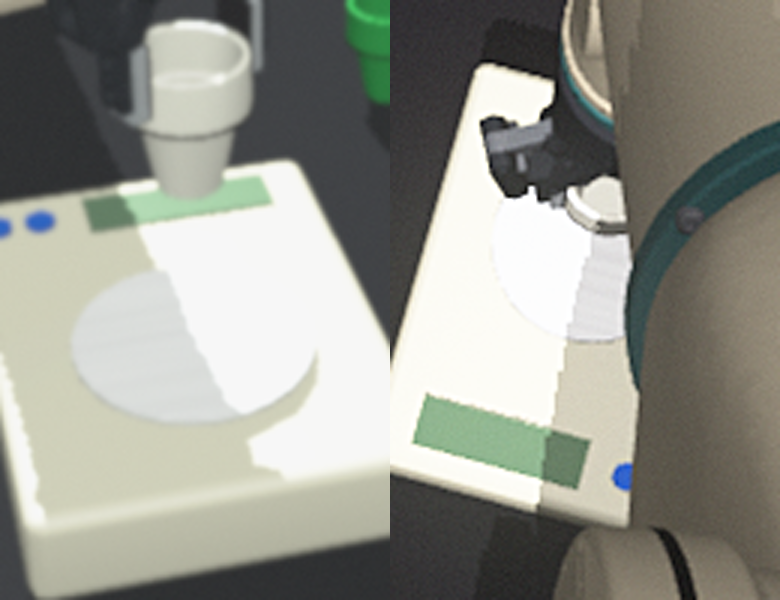

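The crucible hangs upright, foot at crop (190,190) and directly above the pan centre (194,345). Lowering.

Call:
arm_command([
  [0.04,-0.06,-0.4,0,0,0],
  [0.04,-0.06,-0.9,0,0,0],
  [0.04,-0.06,-1.4,0,0,0],
  [0.04,-0.06,-1.9,0,0,0],
  [0.04,-0.06,-2.3,0,0,0],
  [0.04,-0.06,-2.6,0,0,0],
  [0.04,-0.06,-2.75,0,0,0],
  [0.04,-0.06,-2.8,0,0,0],
])

```text
time: 10.7
eef_pos: [0.5652, -0.0666, 0.1113]
orientation: [-3.122, -0.354, 0.001]
ft_force: [0.3, -0.5, -0.9]
gripper_width: 0.0545
grip_force: 63.5
```

Call:
arm_command([
  [0,0,-0.04,0,0,0],
  [0,0,-0.08,0,0,0],
  [0,0,-0.11,0,0,0],
  [0,0,-0.14,0,0,0],
  [0,0,-0.14,0,0,0],
  [0,0,-0.14,0,0,0],
])

```text
time: 11.3
eef_pos: [0.5654, -0.0667, 0.1077]
orientation: [3.122, 0.354, 0.0]
ft_force: [0.1, -0.1, -2.0]
gripper_width: 0.0545
grip_force: 63.5
```

Still about 1 mm up, so I'll creep down to contact.

Call:
arm_command([
  [0,0,-0.03,0,0,0],
  [0,0,-0.05,0,0,0],
  [0,0,-0.05,0,0,0],
  [0,0,-0.05,0,0,0],
])

```text
time: 11.7
eef_pos: [0.5656, -0.0666, 0.1066]
orientation: [3.121, 0.354, 0.001]
ft_force: [-1.1, 0.5, 5.6]
gripper_width: 0.0546
grip_force: 64.0
```

Call:
arm_command([
  [0,0,0,0,0,0],
  [0,0,0,0,0,0],
  [0,0,0,0,0,0],
  [0,0,0,0,0,0],
  [0,0,0,0,0,0],
  [0,0,0,0,0,0],
  [0,0,0,0,0,0],
  [0,0,0,0,0,0],
], hand=100)

```text
time: 12.5
eef_pos: [0.5653, -0.0666, 0.1061]
orientation: [-3.122, -0.354, -0.0]
ft_force: [0.2, 0.7, 0.3]
gripper_width: 0.0853
grip_force: 0.0
```

Call:
arm_command([
  [0,0,0.4,0,0,0],
  [0,0,1.0,0,0,0],
  [0,0,2.0,0,0,0],
  [0,0,3.0,0,0,0],
  [0,0,4.0,0,0,0],
  [0,0,4.0,0,0,0],
  [0,0,4.0,0,0,0],
])

```text
time: 13.2
eef_pos: [0.5657, -0.0667, 0.2274]
orientation: [3.121, 0.354, 0.003]
ft_force: [0.1, -0.2, -0.4]
gripper_width: 0.0851
grip_force: 0.0
```

Run:
```python
from h import *
cv2.imwrite("pics/g.png",eyes.grab_frame("scene"))
```

```text
(no output)
```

View pics/g.png

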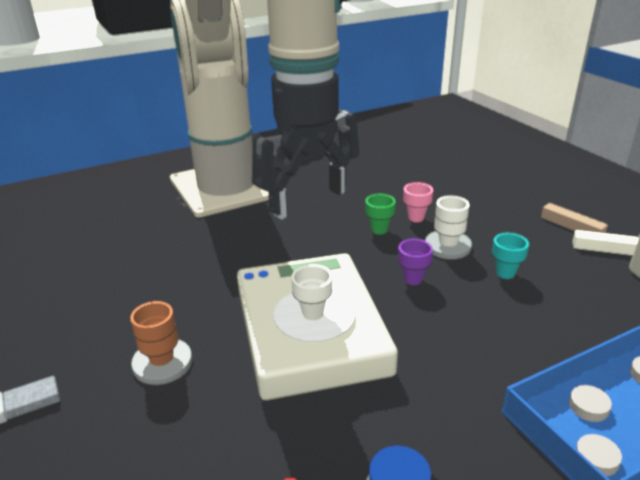

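The crucible stands upright and released on the pan, foot at about (313,315) against a pan centre of (315,313). The other two white crucibles and the brown stack haven't moved, and the gripper is clear. Handing in.

```bash
python3 -c "
from plant import ticket
print(ticket.sign_off())"
```

```text
the job is handed in; nothing more can be done
None
```

The top white crucible stands upright and released near the centre of the balance pan; in the last picture the other white crucibles and the brown stack had not moved, and the job is handed in (no verdict was returned).

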